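# Caliper the laundry token on the key shelf

## Task

Check the white laundry token in the slide gauge on the key shelf: first take the rubber wedge out from between the gauge's jaws and set it down on the shelf a hand's width or more away from them. Then lay the token flat between the jaws and gently push the sliding jaw shut on it until the needle of the sprung anvil stands in the green band, at no time reaching the red. Leave the token held like that, and leave the other loose things on the shelf where they are.

Things in the scene. Friction and masses are not known exactly. Their poses are not given: they have to be found in the camera images.
- gauge: Slide gauge (big caliper lying flat), fixed to the shelf. y = sliding direction, z up; origin on the shelf in the mouth. Steel beam along y at x = +56 to +82 mm, 30 mm high; black spring housing at y = +97 to +127 mm, x = -33 to +85 mm, 36 mm high. The mouth has no floor of its own: parts in it lie on the shelf. It is open from above and on its -x side (towards the robot).
- mouth (a point): Point on the shelf in the mouth, at x = 0, y = +10 mm of the gauge; fixed, same axes as the gauge.
- jaw (a joint): Travel of the aluminium sliding jaw along the gauge's +y, m. 0 = open (face at y = -70 mm of the gauge), grows as it shuts, at most 0.12; starts at 0 to 0.03. Drags with about 8 N, stays where left. A bar 18 mm thick in y, x = -28 to +55 mm, z = 3 to 36 mm; its black sleeve with orange lug over the beam (x = +49 to +89 mm) reaches 22 mm further back and 49 mm high.
- jaw_face (a point): Middle of the sliding jaw's measuring face (looks to the gauge's +y), 18 mm above the shelf, at x = 0 of the gauge; same axes as the gauge.
- jaw_push (a point): Middle of the sliding jaw's outer face (looks to the gauge's -y), 22 mm above the shelf, at x = +12 mm of the gauge: the place to push on towards +y.
- anvil (a joint): Travel of the sprung brass anvil (the other jaw) along the gauge's +y, m. 0 = at rest (face at y = +50 mm of the gauge), at most 0.024. Spring: 1 N at 0, then 0.25 N per mm. Its black needle lies over a strip on the beam: green band 0.007 to 0.015, red from 0.019. A bar 16 mm thick in y, x = -28 to +55 mm, z = 3 to 36 mm.
- anvil_face (a point): Middle of the anvil's measuring face (looks to the gauge's -y), 18 mm above the shelf, at x = 0 of the gauge; same axes as the gauge.
- token: White plastic laundry token, a disc 38 mm across and 10 mm thick, lying flat. Origin: centre of its underside.
- wedge: Black rubber door wedge, 80 mm long (its x), 28 mm wide (y). Full 30 mm high from x = -40 to -18 mm (the heel), then sloping down to 6 mm at x = +40 mm (the toe). Origin: centre of its underside. It starts in the gauge's mouth with the toe in and the heel sticking out towards the robot.
- iron_key: Cast-iron key, 86 mm long along its x, 42 mm over the bit and bow, 10 mm thick, lying flat. Origin under its middle. Leave alone.
- jar_lid: Green glass jar lid, 68 mm across, 12 mm thick with a knob to 25 mm. Origin: centre of its underside. Leave alone.
- padlock: Brass padlock lying flat, 72 mm long along its x, 44 mm wide, 20 mm thick. Origin under its middle. Leave alone.
- bike_light: Black bicycle light, 62 x 36 x 30 mm (x, y, z). Origin: centre of its underside. Leave alone.
- spray_can: Red spray can standing upright, 48 mm across, 150 mm high. Origin: centre of its underside. Leave alone.
- mug: Blue mug standing upright, 76 mm across, 85 mm high, handle at its +y. Origin: centre of its underside. Leave alone.
- tape_measure: Yellow tape-measure case lying flat, 50 x 50 x 28 mm. Origin: centre of its underside. It starts in front of the gauge on its -y side. Leave alone.
- mint_tin: Flat blue mint tin, 60 x 44 x 18 mm (x, y, z). Origin: centre of its underside. It starts in front of the gauge on its +y side. Leave alone.
There are look-alikes about, which are no part of the job. What is shaped like the wedge but pink or turquoise is not meant.

How it is judged:
By the outcome, as a careful person would: the job done as asked, in the order asked, and still so for the second after the job is handed in, with the robot touching nothing.
It also fails if it takes over 72 s, if anything falls off the work surface, if the arm or the gripper's body presses on something with over 40 N, if the wrist force passes 120 N, or if a joint passes its speed limit or range.

## Robot

A 6-joint arm with a two-finger parallel gripper is mounted at the origin on the work surface. World frame = base frame: x ahead of the robot, y to its left, z up, the work surface at z = 0. Lengths are in m, angles in rad, forces in N, time in s.
With the tool pointing down it reaches from about 0.325 to 0.775 m from the base axis. Payload 5.5 kg.
Tool frame: the origin (TCP) lies on the front face of the gripper's body, between the roots of the fingers; the fingertips stand 73 mm ahead of it and the grasp point (between the pads) lies 54 mm ahead of it; z points along the fingers, y is the line along which they close (so a half turn about z gives the same grasp; the last joint's range is limited). The gripper opens to 85 mm and grips with 20 to 120 N. Pads are 22 mm wide; open, the fingers measure 114 mm over their backs; the gripper's body (76 mm by 85 mm) begins 54 mm behind the grasp point. The pads swing forward as they close: fully open they stand 13 mm farther back than shut.
Start: joints at [1.252, 0.091, 1.231, -0, 1.82, -0.057], TCP at [0.155, 0.58, 0.304] pointing down, gripper open.
Joint ranges: [-2.87, 2.87], [-0.86, 2.18], [0.17, 2.46], [-1.51, 4.65], [0.06, 2.69], [-2.65, 2.65]. Speed limits (rad/s): [2.57, 2.57, 3.01, 3.14, 3.14, 3.14].

## Interface

Orientations are given as a 3x3 rotation matrix whose columns are the frame's x, y, z axes.
In Python, from cell import arm, viewer, finder gives the robot as it stands.
- The arm moves only by the tool apply_moves, never from a script. Its arguments are lists of equal length, an entry for each row: "offset": the shift along the tool's x, y, z each as a share of 0.1 m, from -1 to 1, a list of three; "spin": the turn about the tool's z as a share of 2 rad, from -1 to 1; "claw": the closure, from -1 (fully open) to 1 (shut). In form: {"offset": [[tx, ty, tz], ...], "spin": [spin, ...], "claw": [claw, ...]}. A call has 1 to 12 rows; each row is the pose to reach, as a shift and turn from the pose commanded when the call began, along the tool's axes at that moment; what a row does not reach only later rows make up. A row lasts 1/10 s, in which the tool goes at most 50 mm and 8.59 degrees, less where a joint would pass 70% of its speed; a pose out of reach is approached as far as the arm can. A call with a number of a shift or a turn outside -1 to 1 is refused whole. A call with a gripper value outside its range is refused whole. The fingers move at their own pace and stop on an object; "force" is the grip in N (left out, the last holds). Time passes only in rows, so rows that repeat a pose let the fingers close. It gives the time, the measured TCP pose, the force, the opening and the grip force at its end, in the units of the state.
- arm.state(): the state, without advancing time (a new reading comes with each control period).
- viewer.camera(name): name is "scene" or "top"; returns the picture (420x560x3 uint8, red, green, blue); there is no depth.
- viewer.camera_model(name): a dict with "intrinsics" (3x3 intrinsics, pixels), "k1" (the pictures are not rectified: a ray, as slopes to the right and down, at radius r is drawn at 1 + k1 r^2 times it, then the intrinsics apply), "rvec" (rotation vector, rad) and "tvec" (3), from world to camera coordinates, as OpenCV has them. Camera axes: x right, y down, z forward; pixel columns grow to the right and rows downward; lengths in m; the calibration is good to about 2 mm. A picture is of the moment at which its call begins. camera_model takes no time and is no camera call.
- arm.hand_in(): hands the job in; it is judged then, once.
Trained networks look in the newest picture that a camera, given by its name, has taken for a name from the list of things; names that differ only in an ending like _2 or _b are one class to them, and where a whole thing is asked for, a point or a joint stands for the part that bears it (a point fixed in the world has none). Each returns a list of dicts, best first, with "conf" (0 to 1); they miss things now and then, are a little off and sometimes report something else, mostly with a low value. They report only what shows in the picture. A call takes as long as a camera call. They do not tell look-alikes from the thing itself.
- finder.recognise(thing, camera): "xy" ([column, row] in pixels, amid what is visible of it).
The state is a dict: "time": time; "joint_positions": joint angles; "joint_vel": joint speeds; "tau": joint torques, N m; "tcp_pos": TCP position; "eef_rot": TCP orientation; "force": force on the tool from outside, world axes, zero at the start; "moment": the same for the moment, N m; "grip_width": finger opening in m; "gripper_force": force on a finger pad.
Only numpy, scipy, OpenCV 4.12 (cv2) and the standard library are available. Lean on these libraries where they do the work, as an engineer would, in place of code of your own. Each camera call takes 0.05 s, during which the arm holds its last target. There are 200 camera calls.

## Working session

There is one attempt and no reset: what is moved stays moved. The work goes in short steps, Python scripts to look and compute and a tool call to move; the robot and the scene stay as the last step left them, time stands still between calls to the robot, and variables do not carry over. Pictures are saved under pics/ and viewed, at most 10 in all, crops included, and the job is handed in when it is done.

Besides the shell and the picture viewer there is one more tool, called after ">>>" by a JSON object that holds its "api" and its "payload", one argument or row to a line. apply_moves: Moves the arm, as the interface text tells. Shift numbers are shares of 0.1 m and turn numbers shares of 2 rad, none past 1 either way. Its arguments: {"type":"object","properties":{"offset":{"type":"array","items":{"type":"array","items":{"type":"number"}}},"spin":{"type":"array","items":{"type":"number"}},"claw":{"type":"array","items":{"type":"number"}},"force":{"type":"number"}},"required":["offset","spin","claw"]}

```bash
mkdir -p pics; ls
cat > h.py <<'E'
import numpy as np, cv2
from cell import arm, viewer, finder
def pix2w(cam,uv,z):
    m=viewer.camera_model(cam);K=np.array(m["intrinsics"]);R=cv2.Rodrigues(np.array(m["rvec"],float))[0];t=np.array(m["tvec"],float).ravel()
    p=cv2.undistortPoints(np.array([[uv]],float),K,np.array([m["k1"],0,0,0,0.]))[0,0]
    d=R.T@np.array([p[0],p[1],1]);c=-R.T@t
    return c+d*(z-c[2])/d[2]
def w2pix(cam,P):
    m=viewer.camera_model(cam)
    return cv2.projectPoints(np.array(P,float).reshape(-1,1,3),np.array(m["rvec"],float),np.array(m["tvec"],float),np.array(m["intrinsics"]),np.array([m["k1"],0,0,0,0.]))[0][:,0]
def snap(cam,name,crop=None,s=1):
    im=viewer.camera(cam)[:,:,::-1]
    if crop: im=im[crop[1]:crop[3],crop[0]:crop[2]]
    cv2.imwrite(f"pics/{name}.png",cv2.resize(im,None,fx=s,fy=s,interpolation=cv2.INTER_CUBIC)); return im
E
python3 - <<'E'
from h import *
snap("top","t0",None,1.4);snap("scene","s0",None,1.4)
for n in ["wedge","token","jaw_face","jaw_push","anvil_face","mouth","gauge","tape_measure","mint_tin"]:
    for c in ["top","scene"]:
        for r in finder.recognise(n,c)[:4]:
            print(n,c,np.round(r["xy"],1),round(r["conf"],2),np.round(pix2w(c,r["xy"],0.01),3))
s=arm.state();print(s["time"],s["tcp_pos"],s["eef_rot"],s["force"],s["grip_width"])
for c in ["top","scene"]:
    m=viewer.camera_model(c);R=cv2.Rodrigues(np.array(m["rvec"],float))[0];print(c,-R.T@np.array(m["tvec"]),m["k1"],m["intrinsics"])
E
```

```text
pics
wedge top [348.8 243.2] 0.88 [ 0.504 -0.183  0.01 ]
wedge top [257.8 216.1] 0.62 [0.534 0.069 0.01 ]
wedge top [250.  272.4] 0.53 [0.383 0.062 0.01 ]
wedge top [164.6 139.7] 0.26 [0.705 0.37  0.01 ]
wedge scene [301.  225.5] 0.76 [0.517 0.073 0.01 ]
wedge scene [335.2 197.9] 0.75 [0.376 0.05  0.01 ]
token top [162.6 195.8] 0.69 [0.545 0.337 0.01 ]
token scene [357.  304.6] 0.7 [0.546 0.336 0.01 ]
jaw_face top [278.9 181.7] 0.7 [0.639 0.03  0.01 ]
jaw_face scene [258.4 224.3] 0.55 [0.611 0.004 0.01 ]
jaw_push top [281.  179.9] 0.74 [0.645 0.025 0.01 ]
jaw_push top [172.2 247.4] 0.74 [0.412 0.279 0.01 ]
jaw_push scene [255.5 221.3] 0.58 [ 0.612 -0.009  0.01 ]
anvil_face top [236.4 192.3] 0.52 [0.589 0.139 0.01 ]
anvil_face scene [293.8 247.6] 0.79 [0.576 0.119 0.01 ]
anvil_face scene [255.  223.9] 0.33 [ 0.618 -0.002  0.01 ]
mouth top [239.4 177.6] 0.61 [0.631 0.139 0.01 ]
mouth scene [278.3 251.9] 0.69 [0.617 0.107 0.01 ]
gauge top [247.1 177.6] 0.75 [0.635 0.118 0.01 ]
gauge scene [286.3 251.2] 0.8 [0.598 0.117 0.01 ]
gauge scene [256.9 224.1] 0.5 [0.614 0.001 0.01 ]
tape_measur
[... 307 characters left out ...]
0.47 -0.43  0.01]
mint_tin scene [278.9 251.4] 0.51 [0.615 0.107 0.01 ]
1.0 [0.15528466 0.57955922 0.30387925] [[-9.65932460e-01  2.58794285e-01 -1.65823326e-05]
 [ 2.58794286e-01  9.65932460e-01 -7.18710984e-06]
 [ 1.41574304e-05 -1.12336756e-05 -1.00000000e+00]] [-0.17724322  0.36501017 -0.60094046] 0.08530212450507015
top [ 0.36359621 -0.01502829  1.01525219] -0.08838463780061234 [[379.62029086   0.         278.71641653]
 [  0.         379.62029086 207.64068977]
 [  0.           0.           1.        ]]
scene [0.99120804 0.59527465 0.97460184] 0.03208874821700145 [[436.39739957   0.         273.77494271]
 [  0.         436.39739957 212.98171653]
 [  0.           0.           1.        ]]
```

View pics/t0.png

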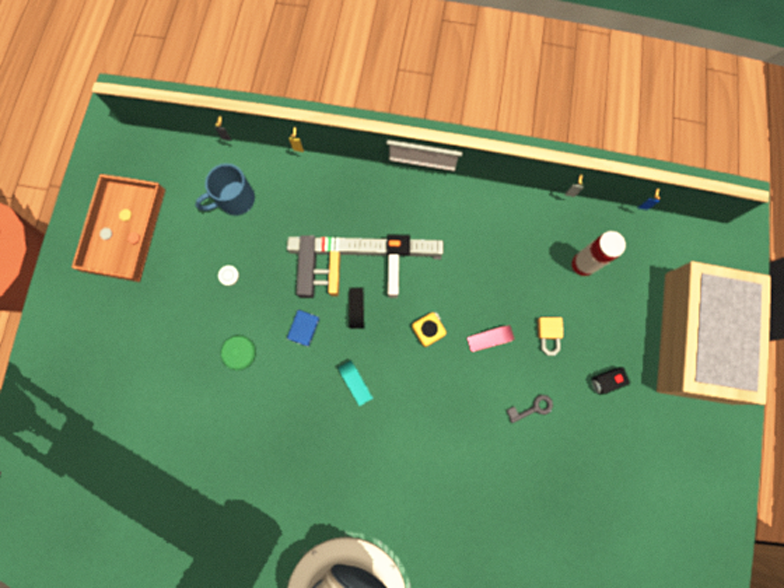

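View pics/s0.png

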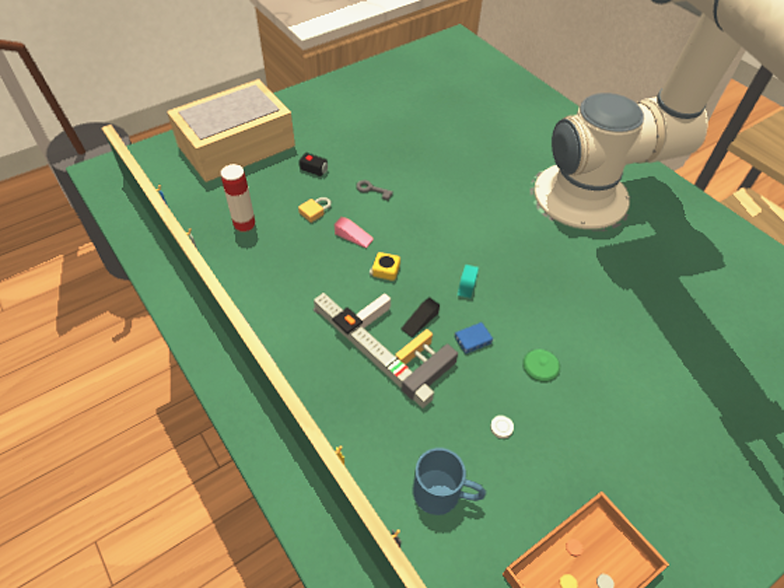

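The top picture shows the gauge with its beam from (290,243) to (442,247), the jaw at (393,272), the anvil at (334,272) and the black wedge at (356,308). The token is at (228,275). The scene picture agrees with this. Next I'll zoom in to get exact positions.

Run:
```python
from h import *
snap("top","t1",(195,155,325,250),6);snap("scene","s1",(220,190,360,295),5.5)
```

```text
(no output)
```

View pics/t1.png

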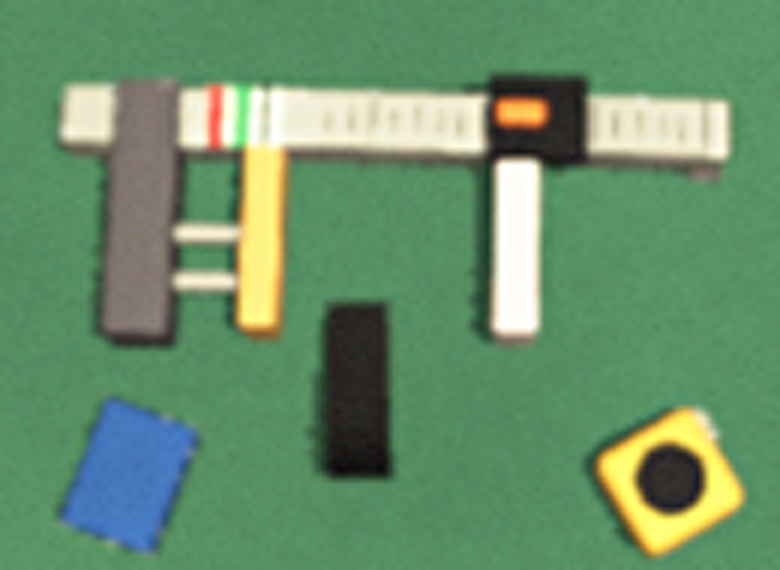

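View pics/s1.png

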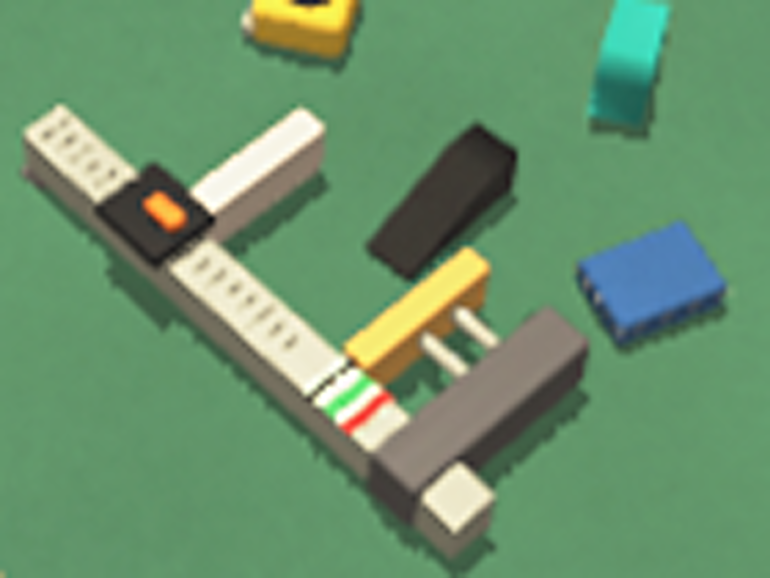

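The crops show the gauge, jaw, anvil, housing and wedge corners clearly. I'll fit the poses to those corners using both cameras.

```bash
cat > fit.py <<'E'
from h import *
from scipy.optimize import least_squares
T=lambda p:((p[0]+.5)/6-.5+195,(p[1]+.5)/6-.5+155)
S=lambda p:((p[0]+.5)/5.5-.5+220,(p[1]+.5)/5.5-.5+190)
def pose(P,x): c,s=np.cos(x[2]),np.sin(x[2]); P=np.array(P,float); return np.c_[x[0]+c*P[:,0]-s*P[:,1],x[1]+s*P[:,0]+c*P[:,1],P[:,2]]
def fit(top,scn,x0,q=False):
    def res(x):
        r=[]
        for cam,F,C in(("top",top,T),("scene",scn,S)):
            P=[(a/1e3,b/1e3+(x[3] if m else 0),z/1e3) for a,b,z,m,_ in F]
            r.append(w2pix(cam,pose(P,x))-np.array([C(f[4]) for f in F]))
        return np.concatenate(r).ravel()
    s=least_squares(res,x0,loss="soft_l1"); return s.x,np.round(res(s.x).reshape(-1,2),1)
if __name__=="__main__":
    gt=[(-33,127,36,0,(103,332)),(-33,97,36,0,(168,334)),(85,127,36,0,(117,80)),(85,97,36,0,(180,80)),(-28,50,36,0,(279,328)),(-28,66,36,0,(238,327)),(-28,-70,36,1,(491,334)),(-28,-88,36,1,(540,335))]
    gs=[(-28,-88,36,1,(303,108)),(-28,-70,36,1,(324,128)),(-28,50,36,0,(471,248)),(-28,66,36,0,(489,267)),(-33,97,36,0,(546,310)),(-33,127,36,0,(587,345)),(85,127,36,0,(415,493)),(85,97,36,0,(370,460))]
    x,r=fit(gt,gs,[.6,.1,0,.01]);print("gauge",np.round(x,4));print(r.tolist())
    wt=[(-40,14,30,0,(325,472)),(-40,-14,30,0,(390,473)),(40,14,4,0,(330,303)),(40,-14,4,0,(386,303))]
    ws=[(-40,-14,30,0,(478,126)),(-40,14,30,0,(515,153)),(40,-14,3,0,(367,246)),(40,14,3,0,(410,275))]
    x,r=fit(wt,ws,[.53,.07,0,0]);print("wedge",np.round(x,4));print(r.tolist())
    # tape and mint
    for n,ps,z in(("tape",[(595,465),(685,410),(745,490),(655,555)],.028),("mint",[(110,398),(198,435),(150,550),(62,520)],.018)):
        print(n,[np.round(pix2w("top",T(p),z)[:2],3).tolist() for p in ps])
E
python3 fit.py
```

```text
gauge [0.5751 0.0704 0.1483 0.0231]
[[-0.6, 0.5], [-0.1, 0.4], [-0.3, -0.4], [0.3, -0.1], [-0.7, 0.0], [0.1, 0.0], [0.8, -0.1], [-0.6, -0.1], [-0.4, 0.1], [0.3, 0.3], [-0.8, 0.1], [0.3, 0.4], [-0.0, -1.2], [1.1, -0.3], [-0.4, 0.7], [-0.8, -1.3]]
wedge [0.5234 0.0765 0.1983 0.    ]
[[0.1, 0.3], [-0.0, -0.2], [-0.3, 0.5], [0.6, 0.3], [-0.3, -0.5], [0.8, 0.3], [-0.3, 0.4], [-0.5, 1.1]]
tape [[0.506, -0.033], [0.536, -0.068], [0.506, -0.099], [0.471, -0.065]]
mint [[0.5, 0.184], [0.49, 0.142], [0.436, 0.153], [0.442, 0.194]]
```

```bash
cat >> h.py <<'E'
def to(pos,yaw_y=None):
    s=arm.state();R=np.array(s["eef_rot"]);p=np.array(s["tcp_pos"])
    a=np.arctan2(R[1,1],R[0,1]);d=R.T@(np.array(pos)-p)
    out="t=%.2f tcp=%s F=%s w=%.4f gf=%.1f ya=%.4f off=%s"%(s["time"],np.round(p,4),np.round(s["force"],1),s["grip_width"],s["gripper_force"],a,np.round(d/.1,3))
    if yaw_y is not None: e=(yaw_y-a+np.pi/2)%np.pi-np.pi/2; out+=" spin=%.3f"%(-e/2)
    print(out)
E
python3 -c "
from h import *
print(pix2w('top',(418,191),0),pix2w('top',(310,238),0),pix2w('top',(316,176),.03))
to((.495,.0708,.2),1.769)"
```

```text
[ 0.68232086 -0.35680568  0.        ] [ 0.5012092  -0.07894801  0.        ] [ 0.66601407 -0.06704049  0.03      ]
t=1.10 tcp=[0.1553 0.5796 0.3039] F=[ 0.1 -0.3 -0. ] w=0.0855 gf=0.0 ya=1.3090 off=[-4.598 -4.035  1.039] spin=-0.230
```

>>> {"api": "apply_moves", "payload": {
  "offset": [
    [-0.5,-0.44,0],
    [-1,-0.88,0],
    [-1,-0.88,0],
    [-1,-0.88,0]
  ],
  "spin": [0,0,0,0],
  "claw": [-1,-1,-1,-1],
  "force": 40
}}

```text
time: 1.5
tcp_pos: [0.2312, 0.4661, 0.3047]
eef_rot: [[-0.965, 0.263, 0.002], [0.263, 0.965, 0.0], [-0.002, 0.001, -1.0]]
force: [-0.2, 0.6, 0.5]
grip_width: 0.0857
gripper_force: 0.0
```

>>> {"api": "apply_moves", "payload": {
  "offset": [
    [-0.5,-0.44,0],
    [-1,-0.88,0],
    [-1,-0.88,0]
  ],
  "spin": [0,0,0],
  "claw": [-1,-1,-1]
}}

```text
time: 1.8
tcp_pos: [0.3037, 0.3563, 0.304]
eef_rot: [[-0.966, 0.259, 0.001], [0.259, 0.966, -0.0], [-0.001, 0.0, -1.0]]
force: [1.0, 0.6, 0.8]
grip_width: 0.0854
gripper_force: 0.0
```

>>> {"api": "apply_moves", "payload": {
  "offset": [
    [-0.5,-0.44,0],
    [-1,-0.88,0],
    [-1,-0.88,0]
  ],
  "spin": [0,0,0],
  "claw": [-1,-1,-1]
}}

```text
time: 2.1
tcp_pos: [0.3778, 0.245, 0.3041]
eef_rot: [[-0.966, 0.26, 0.001], [0.26, 0.966, 0.0], [-0.001, 0.0, -1.0]]
force: [1.0, 0.5, -0.7]
grip_width: 0.0855
gripper_force: 0.0
```

>>> {"api": "apply_moves", "payload": {
  "offset": [
    [-0.5,-0.44,0],
    [-1,-0.88,0.5],
    [-1,-0.88,0.5],
    [-1,-0.88,0.5]
  ],
  "spin": [-0.06,-0.12,-0.18,-0.23],
  "claw": [-1,-1,-1,-1]
}}

```text
time: 2.5
tcp_pos: [0.4515, 0.1324, 0.2495]
eef_rot: [[-0.981, -0.196, -0.006], [-0.196, 0.981, -0.003], [0.006, -0.002, -1.0]]
force: [-1.1, 0.5, -1.0]
grip_width: 0.0849
gripper_force: 0.0
```

```bash
python3 -c "
from h import *
to((.495,.0708,.12),1.769)"
```

```text
t=2.50 tcp=[0.4515 0.1324 0.2495] F=[-1.1  0.5 -1. ] w=0.0849 gf=0.0 ya=1.7684 off=[-0.314 -0.687  1.294] spin=-0.000
```

>>> {"api": "apply_moves", "payload": {
  "offset": [
    [-0.28,-0.65,0.5],
    [-0.28,-0.65,1],
    [-0.28,-0.65,1],
    [-0.28,-0.65,1],
    [-0.28,-0.65,1]
  ],
  "spin": [0,0,0,0,0],
  "claw": [-0.4,-0.4,-0.4,-0.4,-0.4]
}}

```text
time: 3.0
tcp_pos: [0.4908, 0.0783, 0.1544]
eef_rot: [[-0.98, -0.197, -0.0], [-0.197, 0.98, 0.0], [0.0, 0.001, -1.0]]
force: [1.0, 0.5, 0.1]
grip_width: 0.0597
gripper_force: 0.0
```

```bash
python3 -c "
from h import *
to((.495,.0708,.078),1.769)"
```

```text
t=3.00 tcp=[0.4908 0.0783 0.1544] F=[1.  0.5 0.1] w=0.0597 gf=0.0 ya=1.7690 off=[-0.026 -0.082  0.764] spin=-0.000
```

>>> {"api": "apply_moves", "payload": {
  "offset": [
    [-0.03,-0.08,0.2],
    [-0.03,-0.08,0.5],
    [-0.03,-0.08,0.76],
    [-0.03,-0.08,0.76],
    [-0.03,-0.08,0.76],
    [-0.03,-0.08,0.76],
    [-0.03,-0.08,0.76],
    [-0.03,-0.08,0.76],
    [-0.03,-0.08,0.76],
    [-0.03,-0.08,0.76]
  ],
  "spin": [0,0,0,0,0,0,0,0,0,0],
  "claw": [-0.4,-0.4,-0.4,-0.4,0.6,0.6,0.6,0.6,0.6,0.6],
  "force": 40
}}

```text
time: 4.0
tcp_pos: [0.4969, 0.071, 0.0812]
eef_rot: [[-0.98, -0.197, 0.005], [-0.197, 0.98, 0.001], [-0.005, -0.0, -1.0]]
force: [-0.9, 1.5, 8.1]
grip_width: 0.0276
gripper_force: 41.4
```

>>> {"api": "apply_moves", "payload": {
  "offset": [
    [0,0,-0.15],
    [0,0,-0.4],
    [0,0,-0.7],
    [0,0,-1],
    [0,0,-1]
  ],
  "spin": [0,0,0,0,0],
  "claw": [0.6,0.6,0.6,0.6,0.6]
}}

```text
time: 4.5
tcp_pos: [0.4973, 0.0707, 0.1848]
eef_rot: [[-0.98, -0.197, 0.01], [-0.197, 0.98, 0.001], [-0.01, -0.001, -1.0]]
force: [0.4, 0.7, -0.4]
grip_width: 0.0273
gripper_force: 40.4
```

>>> {"api": "apply_moves", "payload": {
  "offset": [
    [-0.06,-0.4,0],
    [-0.13,-0.8,0],
    [-0.13,-0.8,0]
  ],
  "spin": [0,0,0],
  "claw": [0.6,0.6,0.6]
}}

```text
time: 4.8
tcp_pos: [0.5246, -0.0089, 0.1781]
eef_rot: [[-0.981, -0.193, 0.0], [-0.193, 0.981, -0.002], [0.0, -0.002, -1.0]]
force: [-0.6, 0.1, -1.2]
grip_width: 0.0274
gripper_force: 40.4
```

>>> {"api": "apply_moves", "payload": {
  "offset": [
    [-0.06,-0.4,0],
    [-0.13,-0.8,0],
    [-0.13,-0.8,0]
  ],
  "spin": [0,0,0],
  "claw": [0.6,0.6,0.6]
}}

```text
time: 5.1
tcp_pos: [0.5528, -0.0845, 0.1777]
eef_rot: [[-0.981, -0.193, -0.0], [-0.193, 0.981, -0.002], [0.001, -0.002, -1.0]]
force: [-0.6, 0.7, -0.5]
grip_width: 0.0269
gripper_force: 40.4
```

>>> {"api": "apply_moves", "payload": {
  "offset": [
    [-0.06,-0.4,0],
    [-0.13,-0.8,0],
    [-0.13,-0.8,0],
    [-0.13,-0.8,0]
  ],
  "spin": [0,0,0,0],
  "claw": [0.6,0.6,0.6,0.6]
}}

```text
time: 5.5
tcp_pos: [0.5806, -0.1567, 0.1775]
eef_rot: [[-0.981, -0.196, -0.001], [-0.196, 0.981, 0.001], [0.001, 0.001, -1.0]]
force: [0.1, -0.2, 0.8]
grip_width: 0.0274
gripper_force: 40.4
```

```bash
python3 -c "
from h import *
to((.582,-.156,.082),1.769)
snap('top','t2',(210,140,430,300),3.5)
for c in ('top','scene'):
  viewer.camera(c)
  for n in ('wedge','spray_can'):
    for r in finder.recognise(n,c)[:4]: print(n,c,np.round(r['xy']),round(r['conf'],2),np.round(pix2w(c,r['xy'],.02),3))"
```

```text
t=5.50 tcp=[ 0.5806 -0.1567  0.1775] F=[ 0.1 -0.2  0.8] w=0.0274 gf=40.4 ya=1.7678 off=[-0.017  0.003  0.955] spin=-0.001
wedge top [250. 275.] 0.6 [0.376 0.06  0.02 ]
wedge top [304. 234.] 0.57 [ 0.506 -0.061  0.02 ]
spray_can top [436. 177.] 0.74 [ 0.725 -0.397  0.02 ]
wedge scene [225. 162.] 0.81 [ 0.571 -0.24   0.02 ]
wedge scene [336. 200.] 0.78 [0.387 0.063 0.02 ]
wedge scene [253. 165.] 0.54 [ 0.506 -0.182  0.02 ]
spray_can scene [171. 142.] 0.72 [ 0.664 -0.408  0.02 ]
```

View pics/t2.png

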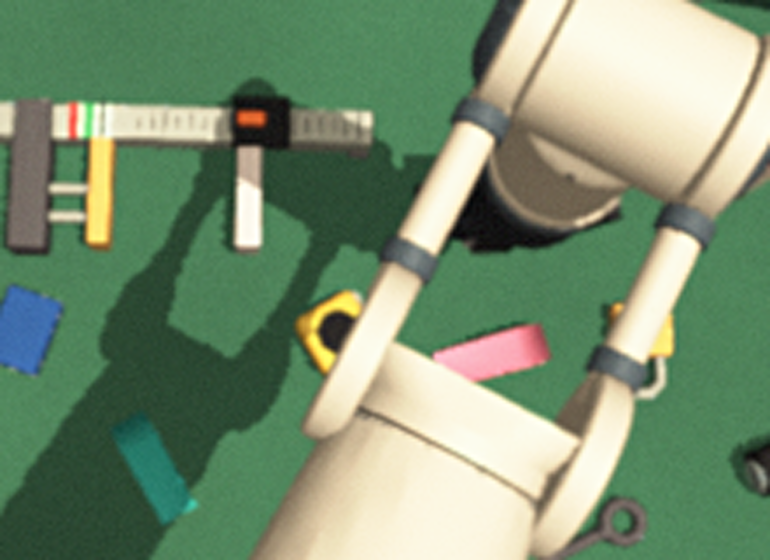

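>>> {"api": "apply_moves", "payload": {
  "offset": [
    [0,0,0.3],
    [0,0,0.6],
    [0,0,0.8],
    [0,0,0.9],
    [0,0,0.97],
    [0,0,0.97],
    [0,0,0.97],
    [0,0,0.97],
    [0,0,0.97]
  ],
  "spin": [0,0,0,0,0,0,0,0,0],
  "claw": [0.6,0.6,0.6,0.6,0.6,0.6,-0.4,-0.4,-0.4]
}}

```text
time: 6.75
tcp_pos: [0.5812, -0.1571, 0.0816]
eef_rot: [[-0.98, -0.197, 0.001], [-0.197, 0.98, -0.0], [-0.001, -0.001, -1.0]]
force: [0.4, 0.5, 1.2]
grip_width: 0.0597
gripper_force: 0.0
```

>>> {"api": "apply_moves", "payload": {
  "offset": [
    [0,0,-0.2],
    [0,0,-0.5],
    [0,0,-1],
    [0,0,-1]
  ],
  "spin": [0,0,0,0],
  "claw": [-0.4,-0.4,-0.4,-0.4]
}}

```text
time: 7.15
tcp_pos: [0.5835, -0.1579, 0.1901]
eef_rot: [[-0.98, -0.197, 0.013], [-0.197, 0.98, -0.004], [-0.012, -0.007, -1.0]]
force: [0.6, -0.4, 0.7]
grip_width: 0.0602
gripper_force: 0.0
```

```bash
python3 -c "
from h import *
to((.545,.337,.178))
for c in ('top','scene'):
  viewer.camera(c)
  for r in finder.recognise('wedge',c)[:4]: print(c,np.round(r['xy']),round(r['conf'],2),np.round(pix2w(c,r['xy'],.02),3))"
```

```text
t=7.15 tcp=[ 0.5835 -0.1579  0.1901] F=[ 0.6 -0.4  0.7] w=0.0602 gf=0.0 ya=1.7690 off=[-0.596  4.929  0.094]
top [349. 244.] 0.78 [ 0.502 -0.182  0.02 ]
top [250. 275.] 0.56 [0.377 0.06  0.02 ]
top [347. 213.] 0.45 [ 0.583 -0.166  0.02 ]
top [242. 181.] 0.19 [0.621 0.128 0.02 ]
scene [254. 167.] 0.81 [ 0.509 -0.175  0.02 ]
scene [336. 202.] 0.73 [0.39  0.066 0.02 ]
scene [230. 187.] 0.7 [ 0.61  -0.146  0.02 ]
```

>>> {"api": "apply_moves", "payload": {
  "offset": [
    [0,0.3,0],
    [0,0.6,0],
    [0,1,0],
    [0,1,0],
    [0,1,0],
    [0,1,0],
    [0,1,0],
    [0,1,0],
    [0,1,0],
    [0,1,0],
    [0,1,0],
    [0,1,0]
  ],
  "spin": [0.07,0.14,0.21,0.28,0.35,0.42,0.49,0.56,0.63,0.7,0.77,0.81],
  "claw": [-0.4,-0.4,-0.4,-0.4,-0.4,-0.4,-0.4,-0.4,-0.4,-0.4,-0.4,-0.4]
}}

```text
time: 8.55
tcp_pos: [0.5604, -0.0589, 0.1786]
eef_rot: [[-0.143, 0.99, -0.004], [0.99, 0.143, 0.001], [0.001, -0.004, -1.0]]
force: [0.3, 0.0, 0.4]
grip_width: 0.0599
gripper_force: 0.0
```

>>> {"api": "apply_moves", "payload": {
  "offset": [
    [0.5,0.05,0],
    [0.99,0.1,0],
    [0.99,0.1,0]
  ],
  "spin": [0,0,0],
  "claw": [-0.4,-0.4,-0.4]
}}

```text
time: 8.85
tcp_pos: [0.5551, 0.0453, 0.1787]
eef_rot: [[-0.154, 0.988, -0.004], [0.988, 0.154, 0.003], [0.003, -0.003, -1.0]]
force: [-0.4, -1.1, -0.2]
grip_width: 0.0597
gripper_force: 0.0
```

>>> {"api": "apply_moves", "payload": {
  "offset": [
    [0.5,0.05,0],
    [0.99,0.1,0],
    [0.99,0.1,0]
  ],
  "spin": [0,0,0],
  "claw": [-0.4,-0.4,-0.4]
}}

```text
time: 9.15
tcp_pos: [0.5502, 0.1443, 0.179]
eef_rot: [[-0.154, 0.988, -0.003], [0.988, 0.154, 0.002], [0.002, -0.003, -1.0]]
force: [-0.4, -0.4, -0.5]
grip_width: 0.06
gripper_force: 0.0
```

>>> {"api": "apply_moves", "payload": {
  "offset": [
    [0.5,0.05,0],
    [0.99,0.1,0],
    [0.99,0.1,0]
  ],
  "spin": [0,0,0],
  "claw": [-0.4,-0.4,-0.4]
}}

```text
time: 9.45
tcp_pos: [0.5454, 0.2432, 0.1789]
eef_rot: [[-0.154, 0.988, -0.003], [0.988, 0.154, 0.001], [0.002, -0.003, -1.0]]
force: [-0.6, -1.2, -0.6]
grip_width: 0.0599
gripper_force: 0.0
```

>>> {"api": "apply_moves", "payload": {
  "offset": [
    [0.5,0.05,0.1],
    [0.95,0.1,0.3],
    [0.95,0.1,0.4],
    [0.95,0.1,0.4]
  ],
  "spin": [0,0,0,0],
  "claw": [-0.4,-0.4,-0.4,-0.4]
}}

```text
time: 9.85
tcp_pos: [0.5414, 0.3336, 0.1367]
eef_rot: [[-0.15, 0.989, -0.006], [0.989, 0.15, -0.004], [-0.003, -0.006, -1.0]]
force: [0.4, -1.0, -0.7]
grip_width: 0.0594
gripper_force: 0.0
```

```bash
python3 -c "
from h import *
to((.5455,.3365,.0755),.148)"
```

```text
t=9.85 tcp=[0.5414 0.3336 0.1367] F=[ 0.4 -1.  -0.7] w=0.0594 gf=0.0 ya=0.1504 off=[0.024 0.049 0.612] spin=0.001
```

>>> {"api": "apply_moves", "payload": {
  "offset": [
    [0.03,0.04,0.2],
    [0.03,0.04,0.4],
    [0.03,0.04,0.55],
    [0.03,0.04,0.55],
    [0.03,0.04,0.55],
    [0.03,0.04,0.55],
    [0.03,0.04,0.55],
    [0.03,0.04,0.55],
    [0.03,0.04,0.55]
  ],
  "spin": [0,0,0,0,0,0,0,0,0],
  "claw": [-0.4,-0.4,-0.4,-0.4,-0.4,0.4,0.4,0.4,0.4],
  "force": 25
}}

```text
time: 10.75
tcp_pos: [0.5462, 0.3383, 0.0865]
eef_rot: [[-0.149, 0.989, 0.001], [0.989, 0.149, 0.0], [0.0, 0.001, -1.0]]
force: [0.3, -0.1, -0.3]
grip_width: 0.0254
gripper_force: 0.0
```

>>> {"api": "apply_moves", "payload": {
  "offset": [
    [0,0,0],
    [0,0,0],
    [0,0,0],
    [0,0,0.06],
    [0,0,0.1],
    [0,0,0.1],
    [0,0,0.1],
    [0,0,0.1],
    [0,0,0.1],
    [0,0,0.1],
    [0,0,0.1]
  ],
  "spin": [0,0,0,0,0,0,0,0,0,0,0],
  "claw": [-0.4,-0.4,-0.4,-0.4,-0.4,-0.4,0.4,0.4,0.4,0.4,0.4],
  "force": 25
}}

```text
time: 11.85
tcp_pos: [0.5461, 0.3382, 0.0761]
eef_rot: [[-0.148, 0.989, 0.0], [0.989, 0.148, 0.0], [0.0, 0.0, -1.0]]
force: [-0.2, -0.7, 0.2]
grip_width: 0.0365
gripper_force: 25.1
```

>>> {"api": "apply_moves", "payload": {
  "offset": [
    [0,0,-0.2],
    [0,0,-0.5],
    [0,0,-0.8],
    [0,0,-0.8]
  ],
  "spin": [0,0,0,0],
  "claw": [0.4,0.4,0.4,0.4]
}}

```text
time: 12.25
tcp_pos: [0.5478, 0.3391, 0.1621]
eef_rot: [[-0.149, 0.989, 0.008], [0.989, 0.148, 0.005], [0.003, 0.009, -1.0]]
force: [-0.2, 0.3, 0.9]
grip_width: 0.0363
gripper_force: 25.1
```

>>> {"api": "apply_moves", "payload": {
  "offset": [
    [-0.4,-0.02,0],
    [-0.8,-0.04,0],
    [-0.8,-0.04,0]
  ],
  "spin": [0,0,0],
  "claw": [0.4,0.4,0.4]
}}

```text
time: 12.55
tcp_pos: [0.5544, 0.2545, 0.1551]
eef_rot: [[-0.144, 0.99, -0.001], [0.99, 0.144, -0.002], [-0.002, -0.001, -1.0]]
force: [0.0, -0.4, -0.4]
grip_width: 0.0367
gripper_force: 25.1
```

>>> {"api": "apply_moves", "payload": {
  "offset": [
    [-0.4,-0.02,0],
    [-0.8,-0.04,0],
    [-0.8,-0.04,0]
  ],
  "spin": [0,0,0],
  "claw": [0.4,0.4,0.4]
}}

```text
time: 12.85
tcp_pos: [0.5622, 0.1751, 0.1552]
eef_rot: [[-0.144, 0.99, -0.001], [0.99, 0.144, -0.002], [-0.002, -0.001, -1.0]]
force: [-0.2, 0.3, 0.6]
grip_width: 0.036
gripper_force: 25.1
```

>>> {"api": "apply_moves", "payload": {
  "offset": [
    [-0.4,-0.02,0],
    [-0.82,-0.03,0],
    [-0.82,-0.03,0],
    [-0.82,-0.03,0]
  ],
  "spin": [0,0,0,0],
  "claw": [0.4,0.4,0.4,0.4]
}}

```text
time: 13.25
tcp_pos: [0.5711, 0.0973, 0.1554]
eef_rot: [[-0.147, 0.989, -0.001], [0.989, 0.147, 0.001], [0.001, -0.0, -1.0]]
force: [0.3, 0.9, -0.1]
grip_width: 0.0364
gripper_force: 25.1
```

```bash
python3 -c "
from h import *
to((.571,.0971,.0765),.148)
for c in ('top','scene'):
  viewer.camera(c)
  for r in finder.recognise('token',c)[:2]: print(c,np.round(r['xy']),round(r['conf'],2),np.round(pix2w(c,r['xy'],.09),3))"
```

```text
t=13.25 tcp=[0.5711 0.0973 0.1554] F=[ 0.3  0.9 -0.1] w=0.0364 gf=25.1 ya=0.1475 off=[-0.003 -0.001  0.789] spin=-0.000
scene [293. 226.] 0.66 [0.572 0.106 0.09 ]
```

>>> {"api": "apply_moves", "payload": {
  "offset": [
    [0,0,0.25],
    [0,0,0.5],
    [0,0,0.65],
    [0,0,0.75],
    [0,0,0.79],
    [0,0,0.79],
    [0,0,0.79],
    [0,0,0.79],
    [0,0,0.79],
    [0,0,0.79]
  ],
  "spin": [0,0,0,0,0,0,0,0,0,0],
  "claw": [0.4,0.4,0.4,0.4,0.4,0.4,0.4,-0.2,-0.2,-0.2]
}}

```text
time: 14.45
tcp_pos: [0.5713, 0.0972, 0.0773]
eef_rot: [[-0.148, 0.989, 0.001], [0.989, 0.148, 0.0], [-0.0, 0.001, -1.0]]
force: [-0.4, -0.8, 0.0]
grip_width: 0.0511
gripper_force: 0.0
```

>>> {"api": "apply_moves", "payload": {
  "offset": [
    [0,0,-0.2],
    [0,0,-0.5],
    [-0.3,0,-0.8],
    [-1,0,-0.8],
    [-1,0,-0.8],
    [-1,0,-0.8]
  ],
  "spin": [0,0,0,0,0,0],
  "claw": [-0.2,-0.2,-0.2,0.5,0.9,1]
}}

```text
time: 15.05
tcp_pos: [0.5862, -0.0045, 0.1573]
eef_rot: [[-0.145, 0.989, 0.001], [0.989, 0.145, -0.001], [-0.001, 0.001, -1.0]]
force: [-0.6, -0.3, -0.2]
grip_width: 0.0083
gripper_force: 0.0
```

>>> {"api": "apply_moves", "payload": {
  "offset": [
    [-0.4,0,0],
    [-0.8,0,0],
    [-0.8,0,0],
    [-0.8,0,0]
  ],
  "spin": [0,0,0,0],
  "claw": [1,1,1,1]
}}

```text
time: 15.45
tcp_pos: [0.5977, -0.0806, 0.1565]
eef_rot: [[-0.147, 0.989, -0.001], [0.989, 0.147, 0.001], [0.001, -0.001, -1.0]]
force: [0.4, 0.8, -0.5]
grip_width: 0.0003
gripper_force: 0.0
```

```bash
python3 -c "
from h import *
to((.571,-.04,.0765),.148)
snap('top','t3',(195,155,325,250),6)
snap('scene','s3',(220,190,360,295),5.5)
for c in ('top','scene'):
  viewer.camera(c)
  for r in finder.recognise('token',c)[:2]: print(c,np.round(r['xy']),round(r['conf'],2),np.round(pix2w(c,r['xy'],.01),3))"
```

```text
t=15.45 tcp=[ 0.5977 -0.0806  0.1565] F=[ 0.4  0.8 -0.5] w=0.0003 gf=0.0 ya=0.1479 off=[ 0.44  -0.204  0.801] spin=-0.000
scene [288. 240.] 0.64 [0.576 0.092 0.01 ]
```

View pics/s3.png

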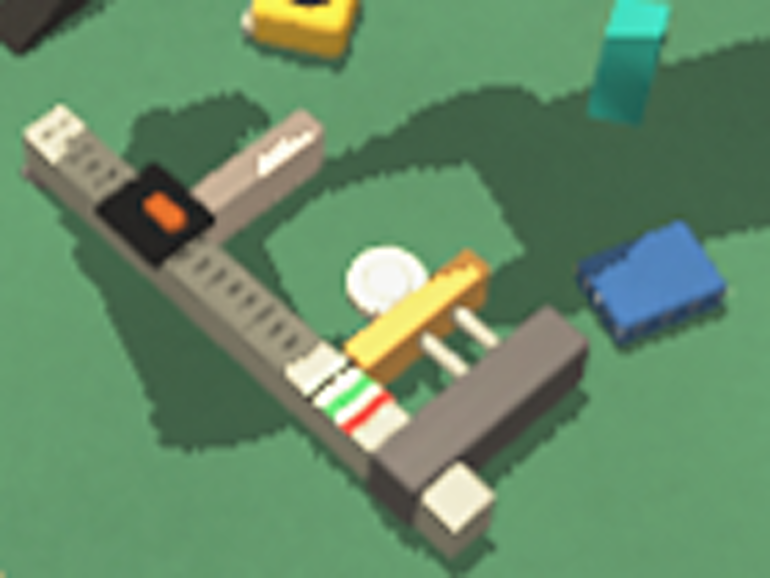

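The token lies flat at (387,280), beside the anvil. The jaw is still at (260,170) and the needle still at rest. Next I'll go down behind the jaw with the fingers shut.

>>> {"api": "apply_moves", "payload": {
  "offset": [
    [0,0.12,0.3],
    [0,0.12,0.6],
    [0,0.12,0.72],
    [0.3,0.12,0.72],
    [0.5,0.12,0.72],
    [0.62,0.12,0.72],
    [0.66,0.12,0.72],
    [0.66,0.12,0.72]
  ],
  "spin": [0,0,0,0,0,0,0,0],
  "claw": [1,1,1,1,1,1,1,1]
}}

```text
time: 16.55
tcp_pos: [0.6, -0.0135, 0.0855]
eef_rot: [[-0.149, 0.989, 0.001], [0.989, 0.149, -0.0], [-0.001, 0.001, -1.0]]
force: [-0.2, 0.3, -0.7]
grip_width: 0.0001
gripper_force: 0.0
```

>>> {"api": "apply_moves", "payload": {
  "offset": [
    [0.04,0,0],
    [0.08,0,0],
    [0.12,0,0],
    [0.16,0,0],
    [0.2,0,0],
    [0.2,0,0]
  ],
  "spin": [0,0,0,0,0,0],
  "claw": [1,1,1,1,1,1]
}}

```text
time: 17.15
tcp_pos: [0.5971, 0.0045, 0.085]
eef_rot: [[-0.148, 0.989, 0.001], [0.989, 0.148, -0.003], [-0.003, 0.0, -1.0]]
force: [0.7, -5.1, -0.6]
grip_width: -0.0002
gripper_force: 3.0
```

```bash
cat >> h.py <<'E'
def g(): 
    s=arm.state();d=np.array(s["tcp_pos"])[:2]-[.5751,.0704];c,n=np.cos(.1483),np.sin(.1483)
    print("t=%.2f gauge tcp x %.4f y %.4f z %.4f front y %.4f"%(s["time"],c*d[0]+n*d[1],-n*d[0]+c*d[1],s["tcp_pos"][2],-n*d[0]+c*d[1]+.011),"F gauge y %.1f"%(-n*s["force"][0]+c*s["force"][1]),np.round(s["force"],1))
E
python3 -c "
from h import *
g()"
```

```text
t=17.15 gauge tcp x 0.0120 y -0.0684 z 0.0850 front y -0.0574 F gauge y -5.1 [ 0.7 -5.1 -0.6]
```

>>> {"api": "apply_moves", "payload": {
  "offset": [
    [0.05,0,0],
    [0.1,0,0],
    [0.15,0,0],
    [0.2,0,0],
    [0.25,0,0],
    [0.3,0,0],
    [0.35,0,0],
    [0.39,0,0],
    [0.42,0,0],
    [0.44,0,0],
    [0.44,0,0]
  ],
  "spin": [0,0,0,0,0,0,0,0,0,0,0],
  "claw": [1,1,1,1,1,1,1,1,1,1,1]
}}

```text
time: 18.25
tcp_pos: [0.5906, 0.0477, 0.0849]
eef_rot: [[-0.147, 0.989, 0.001], [0.989, 0.147, -0.004], [-0.004, -0.0, -1.0]]
force: [0.9, -6.4, -1.2]
grip_width: 0.0
gripper_force: 3.4
```

```bash
python3 -c "
from h import *
g()
snap('scene','s4',(220,190,360,295),5.5)"
```

```text
t=18.25 gauge tcp x 0.0119 y -0.0247 z 0.0849 front y -0.0137 F gauge y -6.5 [ 0.9 -6.4 -1.2]
```

View pics/s4.png

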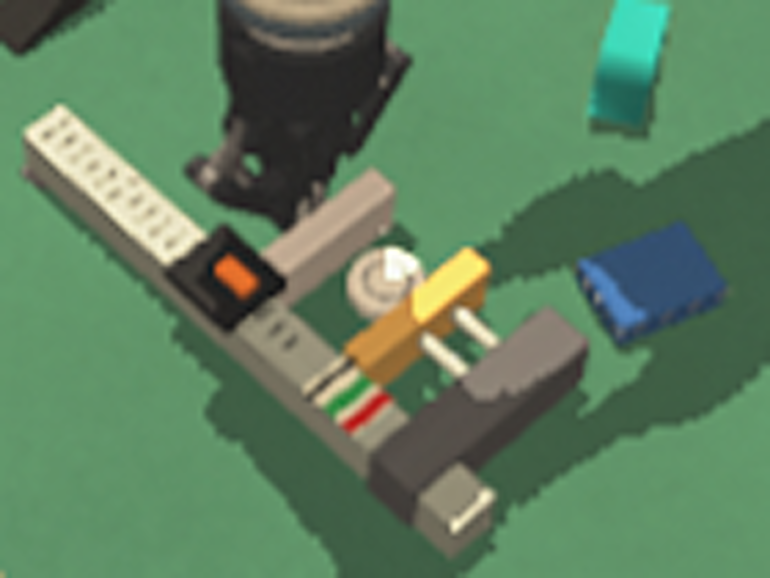

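The jaw has closed up to just short of the token at (385,282). The needle at (332,380) is at rest, with green at (350,395) and red at (367,411).

>>> {"api": "apply_moves", "payload": {
  "offset": [
    [0.03,0,0],
    [0.06,0,0],
    [0.09,0,0],
    [0.11,0,0],
    [0.13,0,0],
    [0.13,0,0]
  ],
  "spin": [0,0,0,0,0,0],
  "claw": [1,1,1,1,1,1]
}}

```text
time: 18.9
tcp_pos: [0.5887, 0.0601, 0.085]
eef_rot: [[-0.147, 0.989, 0.001], [0.989, 0.147, -0.005], [-0.005, -0.0, -1.0]]
force: [1.6, -8.8, 0.4]
grip_width: -0.0
gripper_force: 4.4
```

```bash
python3 -c "
from h import *
g()
snap('scene','s5',(220,190,360,295),5.5)"
```

```text
t=18.90 gauge tcp x 0.0119 y -0.0122 z 0.0850 front y -0.0012 F gauge y -8.9 [ 1.6 -8.8  0.4]
```

View pics/s5.png

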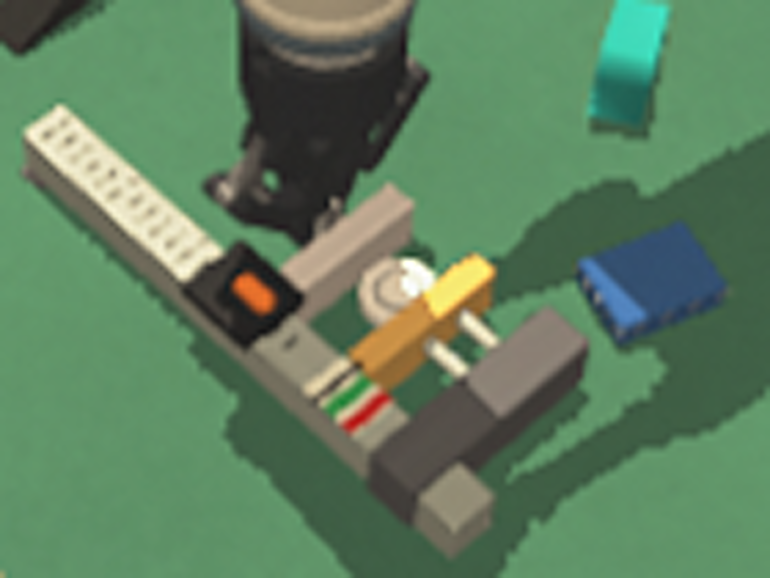

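The token is held between the jaws. The anvil has moved about 4 mm and the needle, at (336,384), is just short of the green, so I'll push 7 mm more.

>>> {"api": "apply_moves", "payload": {
  "offset": [
    [0.02,0,0],
    [0.04,0,0],
    [0.055,0,0],
    [0.07,0,0],
    [0.07,0,0],
    [0.07,0,0]
  ],
  "spin": [0,0,0,0,0,0],
  "claw": [1,1,1,1,1,1]
}}

```text
time: 19.55
tcp_pos: [0.5877, 0.0664, 0.0849]
eef_rot: [[-0.147, 0.989, 0.001], [0.989, 0.147, -0.005], [-0.005, -0.0, -1.0]]
force: [1.0, -11.1, 0.4]
grip_width: -0.0001
gripper_force: 5.3
```

```bash
python3 -c "
from h import *
g()"
```

```text
t=19.55 gauge tcp x 0.0119 y -0.0058 z 0.0849 front y 0.0052 F gauge y -11.1 [  1.  -11.1   0.4]
```

>>> {"api": "apply_moves", "payload": {
  "offset": [
    [-0.1,0,0],
    [-0.3,0,0],
    [-0.6,0,0],
    [-0.8,0,-0.4],
    [-0.8,0,-1],
    [-0.8,0,-1]
  ],
  "spin": [0,0,0,0,0,0],
  "claw": [1,1,1,1,1,1]
}}

```text
time: 20.15
tcp_pos: [0.6014, -0.0108, 0.1924]
eef_rot: [[-0.147, 0.989, 0.011], [0.989, 0.147, -0.0], [-0.002, 0.01, -1.0]]
force: [-0.0, 0.3, 0.4]
grip_width: -0.0002
gripper_force: 0.0
```

```bash
python3 -c "
from h import *
g()
snap('scene','s6',(205,150,360,295),4.1)
for c in ('top','scene'):
  viewer.camera(c)
  for n in ('token','wedge'):
    for r in finder.recognise(n,c)[:3]: print(n,c,np.round(r['xy']),round(r['conf'],2),np.round(pix2w(c,r['xy'],.01),3))"
```

```text
t=20.15 gauge tcp x 0.0140 y -0.0842 z 0.1924 front y -0.0732 F gauge y 0.3 [-0.   0.3  0.4]
token top [164. 138.] 0.18 [0.709 0.374 0.01 ]
wedge top [232. 190.] 0.65 [0.594 0.152 0.01 ]
wedge top [345. 204.] 0.59 [ 0.607 -0.157  0.01 ]
wedge top [350. 243.] 0.57 [ 0.504 -0.184  0.01 ]
token scene [290. 243.] 0.43 [0.576 0.101 0.01 ]
wedge scene [230. 185.] 0.6 [ 0.601 -0.16   0.01 ]
wedge scene [242. 162.] 0.5 [ 0.523 -0.22   0.01 ]
wedge scene [334. 201.] 0.46 [0.386 0.055 0.01 ]
```

View pics/s6.png

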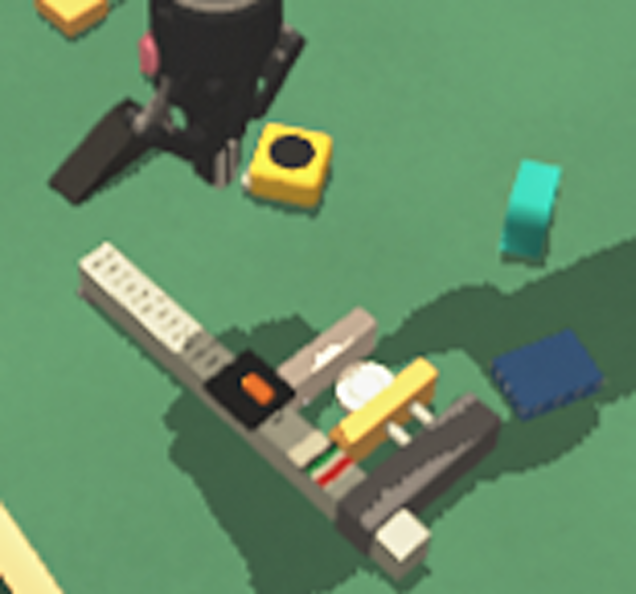

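The needle now seems to be in the green, near (325,460) in the crop, with the token held flat. I'll check that numerically with a colour profile along the strip.

```bash
python3 - <<'E'
from h import *
from fit import pose
x=[.5751,.0704,.1483]; ys=np.arange(36,86,1.)
for cam in("scene","top"):
    im=np.mean([viewer.camera(cam).astype(np.float32) for _ in range(4)],0)
    acc=0
    for gx in(58,61,64,67,70,73,76,79):
        uv=w2pix(cam,pose([(gx/1e3,y/1e3,.03) for y in ys],x)).astype(np.float32)
        v=cv2.remap(im,uv[:,0].reshape(1,-1),uv[:,1].reshape(1,-1),cv2.INTER_CUBIC)[0]
        if gx in(61,67,73): print(cam,gx,"sum:",(v.sum(1)/3).astype(int).tolist())
        acc=acc+v/8
    print(cam,"R-G",(acc[:,0]-acc[:,1]).astype(int).tolist())
    s=6; crop=im[195:275,275:310] if cam=="scene" else im[160:190,220:250]
    cv2.imwrite(f"pics/{cam}_n.png",cv2.resize(crop[:,:,::-1],None,fx=10 if cam=="top" else 7,fy=10 if cam=="top" else 7,interpolation=cv2.INTER_CUBIC))
to((.6,-.01,.19))
E
python3 - <<'E'
import cv2,numpy as np
a=cv2.imread('pics/scene_n.png');b=cv2.imread('pics/top_n.png')
h=max(a.shape[0],b.shape[0]);o=np.zeros((h,a.shape[1]+b.shape[1],3),np.uint8);o[:a.shape[0],:a.shape[1]]=a;o[:b.shape[0],a.shape[1]:]=b;cv2.imwrite('pics/n.png',o);print(o.shape)
E
```

```text
scene 61 sum: [146, 146, 146, 146, 146, 147, 147, 146, 146, 145, 143, 143, 147, 155, 167, 182, 195, 201, 203, 202, 201, 201, 201, 204, 207, 208, 196, 171, 136, 99, 71, 60, 65, 83, 107, 137, 168, 186, 185, 167, 137, 107, 88, 79, 84, 102, 125, 149, 166, 168]
scene 67 sum: [145, 144, 144, 144, 143, 143, 143, 143, 143, 143, 142, 140, 138, 142, 156, 173, 185, 195, 202, 203, 202, 202, 202, 203, 205, 201, 186, 158, 119, 79, 57, 52, 61, 76, 98, 125, 155, 179, 188, 178, 155, 128, 102, 83, 80, 91, 112, 137, 153, 160]
scene 73 sum: [146, 146, 146, 146, 146, 146, 146, 146, 146, 145, 144, 142, 145, 155, 169, 183, 195, 203, 205, 203, 201, 201, 203, 206, 204, 195, 178, 148, 105, 66, 49, 50, 61, 77, 100, 135, 167, 192, 197, 185, 159, 125, 95, 77, 75, 89, 112, 131, 144, 150]
scene R-G [6, 6, 6, 6, 6, 6, 6, 6, 6, 6, 6, 5, 6, 8, 11, 13, 15, 14, 13, 12, 12, 12, 12, 13, 13, 15, 18, 19, 17, 4, -20, -52, -78, -84, -70, -44, -18, 4, 25, 47, 76, 109, 138, 157, 158, 141, 109, 74, 43, 21]
top 61 sum: [132, 134, 135, 137, 137, 137, 137, 138, 139, 140, 139, 139, 139, 139, 143, 152, 162, 175, 186, 194, 201, 203, 
[... 392 characters left out ...]
 73 sum: [134, 134, 134, 134, 133, 133, 133, 133, 132, 132, 131, 130, 131, 135, 141, 152, 161, 171, 183, 190, 196, 200, 200, 200, 201, 200, 195, 192, 181, 157, 133, 105, 81, 66, 66, 83, 110, 133, 151, 161, 163, 155, 140, 120, 101, 89, 88, 94, 105, 117]
top R-G [5, 5, 5, 5, 5, 5, 5, 5, 5, 5, 5, 5, 5, 6, 7, 8, 10, 12, 13, 14, 15, 15, 15, 15, 16, 15, 14, 12, 7, -1, -10, -21, -30, -36, -40, -41, -36, -26, -15, 2, 17, 33, 59, 85, 108, 124, 127, 118, 102, 81]
t=20.90 tcp=[ 0.5992 -0.0098  0.1847] F=[ 0.3 -0.2 -0.1] w=-0.0001 gf=0.0 ya=0.1490 off=[-0.003  0.007 -0.053]
(560, 545, 3)[ WARN:0@3.228] global loadsave.cpp:1063 imwrite_ Unsupported depth image for selected encoder is fallbacked to CV_8U.
```

View pics/n.png

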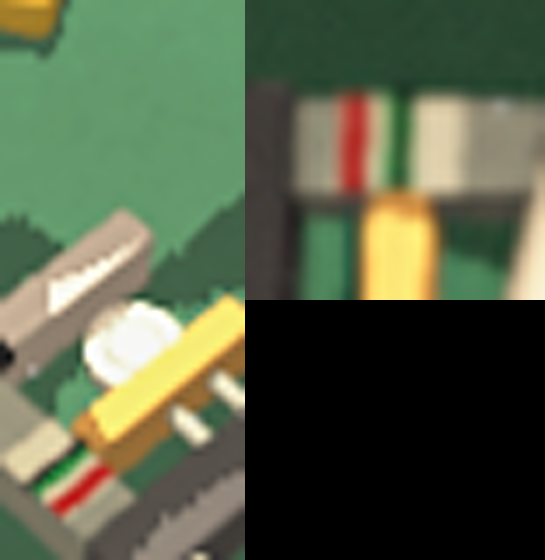

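The needle is in the green at about 8.7 mm, measured against the strip in both cameras. That is close to the band's near edge at 7 mm, so I'll nudge the jaw about 2 mm further in to centre it.

>>> {"api": "apply_moves", "payload": {
  "offset": [
    [0,0,0.3],
    [0,0,0.7],
    [0,0,1],
    [0,0,1],
    [0.3,0,1],
    [0.55,0,1],
    [0.7,0,1],
    [0.76,0,1],
    [0.79,0,1],
    [0.81,0,1],
    [0.825,0,1],
    [0.825,0,1]
  ],
  "spin": [0,0,0,0,0,0,0,0,0,0,0,0],
  "claw": [1,1,1,1,1,1,1,1,1,1,1,1]
}}

```text
time: 22.1
tcp_pos: [0.5883, 0.0682, 0.0868]
eef_rot: [[-0.146, 0.989, 0.003], [0.989, 0.146, -0.006], [-0.006, 0.002, -1.0]]
force: [0.1, -10.9, 3.3]
grip_width: -0.0003
gripper_force: 5.3
```

```bash
python3 -c "
from h import *
g()"
```

```text
t=22.10 gauge tcp x 0.0127 y -0.0041 z 0.0868 front y 0.0069 F gauge y -10.8 [  0.1 -10.9   3.3]
```

>>> {"api": "apply_moves", "payload": {
  "offset": [
    [-0.1,0,0],
    [-0.3,0,0],
    [-0.6,0,0],
    [-0.8,0,-0.4],
    [-0.8,0,-1],
    [-0.8,0,-1],
    [-0.8,0,-1]
  ],
  "spin": [0,0,0,0,0,0,0],
  "claw": [1,1,1,1,1,1,1]
}}

```text
time: 22.8
tcp_pos: [0.6002, -0.0081, 0.1888]
eef_rot: [[-0.148, 0.989, 0.007], [0.989, 0.148, -0.0], [-0.001, 0.007, -1.0]]
force: [0.5, 0.3, -0.6]
grip_width: -0.0
gripper_force: 0.0
```

Run:
```python
from h import *
from fit import pose
g()
ys=np.arange(54,86,1.)
for cam in("scene","top"):
    im=np.mean([viewer.camera(cam).astype(np.float32) for _ in range(4)],0);acc=0
    for gx in(61,64,67,70,73,76):
        uv=w2pix(cam,pose([(gx/1e3,y/1e3,.03) for y in ys],[.5751,.0704,.1483])).astype(np.float32)
        acc=acc+cv2.remap(im,uv[:,0].reshape(1,-1),uv[:,1].reshape(1,-1),cv2.INTER_CUBIC)[0]/6
    print(cam,"sum",acc.mean(1).astype(int).tolist(),"R-G",(acc[:,0]-acc[:,1]).astype(int).tolist())
for c in ("top","scene"):
  for n in ("token","wedge"):
    for r in finder.recognise(n,c)[:3]: print(n,c,np.round(r['xy']),round(r['conf'],2),np.round(pix2w(c,r['xy'],.01),3))
```

```text
t=22.80 gauge tcp x 0.0132 y -0.0813 z 0.1888 front y -0.0703 F gauge y 0.3 [ 0.5  0.3 -0.6]
scene sum [203, 203, 202, 201, 202, 204, 205, 203, 194, 174, 142, 102, 66, 44, 43, 62, 95, 133, 166, 187, 191, 178, 151, 121, 95, 80, 78, 92, 115, 138, 154, 159] R-G [12, 11, 11, 12, 13, 14, 14, 12, 7, -2, -14, -21, -25, -32, -47, -60, -58, -42, -20, 1, 21, 45, 75, 108, 139, 160, 164, 146, 113, 78, 46, 23]
top sum [182, 190, 197, 201, 200, 201, 202, 200, 197, 193, 181, 161, 140, 112, 86, 69, 64, 75, 96, 121, 143, 160, 167, 162, 146, 125, 105, 91, 88, 93, 104, 118] R-G [14, 14, 14, 15, 15, 15, 16, 15, 13, 11, 4, -8, -21, -33, -42, -44, -41, -33, -22, -13, -7, 4, 17, 33, 60, 87, 111, 128, 132, 124, 107, 84]
token top [258. 181.] 0.42 [0.63  0.085 0.01 ]
wedge top [348. 242.] 0.89 [ 0.505 -0.18   0.01 ]
wedge top [344. 206.] 0.65 [ 0.602 -0.157  0.01 ]
token scene [386. 264.] 0.65 [0.408 0.293 0.01 ]
token scene [290. 242.] 0.41 [0.575 0.1   0.01 ]
token scene [276. 189.] 0.36 [ 0.498 -0.071  0.01 ]
wedge scene [333. 199.] 0.69 [0.383 0.049 0.01 ]
wedge scene [228. 187.] 0.5 [ 0.609 -0.156  0.01 ]
```

```bash
python3 -c "
from h import *
print(arm.hand_in())"
```

```text
the job is handed in; nothing more can be done
None
```

I've handed the job in: the wedge is out and set down about 15 cm from the jaws, and the token lies flat and held, with the needle at about 10 mm (green is 7–15 mm) and never in the red when I checked it.

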